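# Put the mandrel away and seat the case cover on its pins

## Robot

A 6-joint arm with a two-finger parallel gripper is mounted at the origin on the work surface. World frame = base frame: x ahead of the robot, y to its left, z up, the work surface at z = 0. Lengths are in m, angles in rad, forces in N, time in s.
With the tool pointing down it reaches from about 0.325 to 0.775 m from the base axis. Payload 5.5 kg.
Tool frame: the origin (TCP) lies midway between the tips of the shut fingers; the grasp point (between the pads) lies 19 mm behind it; z points along the fingers, x is the direction in which the jaws open and shut, and the axes are right-handed (so a half turn about z gives the same grasp; the last joint's range is limited). The gripper opens to 85 mm and grips with 20 to 120 N. Pads are 22 mm wide; open, the fingers measure 114 mm over their backs; the gripper's body (76 mm by 85 mm) begins 54 mm behind the grasp point. The pads swing forward as they close: fully open they stand 13 mm farther back than shut.
Start: joints at [-1.341, 0.091, 1.231, -0, 1.82, -0.057], TCP at [0.17, -0.576, 0.231] pointing down, gripper open.
Joint ranges: [-2.87, 2.87], [-0.86, 2.18], [0.17, 2.46], [-1.51, 4.65], [0.06, 2.69], [-2.65, 2.65]. Speed limits (rad/s): [2.57, 2.57, 3.01, 3.14, 3.14, 3.14].

## Interface

Orientations are given as a unit quaternion [w, x, y, z].
In Python, from station import robot gives the robot as it stands.
- The arm moves only by the tool step_arm, never from a script. Its argument "commands" is a list of rows, each an object of numbers: "x", "y", "z": the shift along the tool's x, y, z in m; "wx", "wy", "wz": the turn, a rotation vector about the tool's x, y, z in degrees; "claw": the closure, from -1 (fully open) to 1 (shut), so that 0 is half open. A call has 1 to 10 rows; each row shifts and turns the commanded pose from where the row before left it, along the tool's axes as they then stand; what a row does not reach is not made up. A row lasts 1/10 s, in which the tool goes at most 50 mm and 8.59 degrees, less where a joint would pass 70% of its speed; a pose out of reach is approached as far as the arm can. A call is refused whole if a number of a shift passes 0.05 or a number of a turn 8.59, either way. A call with a gripper value outside its range is refused whole. The fingers move at their own pace and stop on an object; the grip force is fixed at half the most. Time passes only in rows, so rows that do not move let the fingers close. It gives the time, the measured TCP pose, the force and the opening at its end, in the units of the state.
- robot.sense(): the state, without advancing time (a new reading comes with each control period).
- robot.capture(name): name is "scene" or "top" or "wrist"; returns a dict with "frame" (420x560x3 uint8, blue, green, red), "intrinsics" (3x3 intrinsics, pixels), "R" (3x3) and "t" (3): a world point X has camera coordinates R X + t. Camera axes: x right, y down, z forward; pixel columns grow to the right and rows downward; lengths in m; the calibration is good to about 2 mm. A picture is of the moment at which its call begins. There is no depth.
- robot.sign_off(): hands the job in, once; it reports no verdict.
The state is a dict: "time_s": time; "joints": joint angles; "qd": joint speeds; "effort": joint torques, N m; "tcp_pos": TCP position; "eef_rot": TCP orientation; "force": force on the tool from outside, world axes, zero at the start; "moment": the same for the moment, N m; "gripper_width": opening from 0.0 (shut) to 1.0 (fully open).
Only numpy, scipy, OpenCV 4.12 (cv2) and the standard library are available. Lean on these libraries where they do the work, as an engineer would, in place of code of your own. Each camera call takes 0.05 s, during which the arm holds its last target. There are 200 camera calls.

## Task

Lay the stubby steel mandrel in the well of the sloping wooden mandrel case and let go of it, then take the loose steel cover plate by its wooden grip and seat it over the two pins of the case so that it lies flat on the sloping face, handle outwards, and closes the well against cane dust. Leave the reed seat, the pitch pipe and the copper staples where they lie.

Things in the scene. Friction and masses are not known exactly. Their poses are not given: they have to be found in the camera images.
- case: Fixed wooden mandrel case standing on the marble, 134 mm deep (x) by 190 mm wide (y), its top sloping 25 degrees: 52 mm high along its low edge (-x, which faces the robot's right), 108 mm along the high one. Origin: underside, below the middle of the sloping face. z up.
- face: The sloping face of the case. Origin at the middle of the face, in its surface, 80 mm above the marble; z is the outward normal, 25 degrees from vertical, leaning to the robot's right; x runs up the slope, y along the level width. The face is 132 mm (x) by 190 mm (y). In its middle is the open rectangular well, 82 mm (x) by 112 mm (y), 32 mm deep.
- pin (a point): Tip of one steel pin on the face: 8 mm thick, tapered tip, 14 mm high along the face's z, at x = 0, y = -68 mm of face. Its twin stands at y = +68 mm.
- cover: Loose sheet-steel cover plate, 104 mm (x) by 160 mm (y) by 4 mm thick, about 0.42 kg, at first flat on the marble, grip up. Origin: centre of the underside; z towards the grip. Two rectangular holes, 12 mm (x) by 14 mm (y), at x = 0, y = -68 and +68 mm. In its middle a dark wooden grip bar 64 mm long (y), 14 mm thick (x), its top 40 mm above the underside. It fits either way round.
- cover_grip (a point): Point to grip on the cover's bar, 28 mm above the plate's underside, on its axis; pinch along the cover's x. Axes as cover.
- mandrel: Loose stubby steel mandrel, 86 mm long along x, about 0.22 kg, lying on the marble: a square shank 22 x 22 mm from x = -43 to +3 mm, then a round nose tapering from 19 to 12 mm at x = +43 mm. Origin: underside of the shank, at the middle of the length; its axis lies 11 mm above.
- mandrel_grip (a point): Point on the mandrel's axis inside the shank, at its centre of mass, 10 mm to the shank side of mid-length, 11 mm above the underside; pinch along the mandrel's y. Axes as mandrel.
- reed_seat: Bystander: turned blackwood reed seat standing upright, 44 mm across the foot, 60 mm high. Origin: centre of the underside.
- pitch_pipe: Bystander: brass pitch pipe lying on the marble, 120 mm long (x) with a flat mouthpiece 24 mm wide, 18 mm high. Origin: underside, mid-length.
- staple1: Bystander: copper reed staple lying on the marble, a tapered tube 62 mm long (x), 13 mm wide, flattened at one end. Origin: underside, mid-length.
- staple2: Bystander: copper reed staple lying on the marble, a tapered tube 62 mm long (x), 13 mm wide, flattened at one end. Origin: underside, mid-length.
- staple3: Bystander: copper reed staple lying on the marble, a tapered tube 62 mm long (x), 13 mm wide, flattened at one end. Origin: underside, mid-length.
- staple4: Bystander: copper reed staple lying on the marble, a tapered tube 62 mm long (x), 13 mm wide, flattened at one end. Origin: underside, mid-length.
- staple5: Bystander: copper reed staple lying on the marble, a tapered tube 62 mm long (x), 13 mm wide, flattened at one end. Origin: underside, mid-length.

How it is judged:
On the way, in this order (a step that is already met when the one before it is completed fails the run):
1. The mandrel lies in the well of the case, wholly below the face, and the fingers have let go of it (x of mandrel_grip in the frame of face between -0.041 and 0.041 m and y of mandrel_grip in the frame of face between -0.056 and 0.056 m and z of mandrel_grip in the frame of face between -0.034 and -0.012 m and contact force between the fingers and mandrel below 0.1 N), for 0.2 s.
2. The cover is down over both pins, flat against the sloping face (within 3 mm), grip outwards (x of cover in the frame of face between -0.005 and 0.005 m and y of cover in the frame of face between -0.006 and 0.006 m and z of cover in the frame of face between -0.003 and 0.003 m and angle between the z axis of cover and the z axis of face, either way round below 0.06 rad and z of cover_grip in the frame of face above 0.02 m), for 0.2 s.
At the end, for the whole second after the job is handed in: The mandrel lies in the well under the cover; the cover lies home over both pins with its grip outwards: its underside within 3 mm of the face and parallel to it within 0.06 rad, centred on the face within 5 mm up and down the slope and 6 mm sideways; both are released and at rest (all of step 1 and all of step 2 and contact force between the fingers and cover below 0.1 N and linear speed of cover below 0.02 m/s and linear speed of mandrel below 0.03 m/s); the robot touches nothing.
It fails at once if A bystander (reed seat, pitch pipe or a copper staple) is pushed more than 30 mm from its place (distance of any of reed_seat, pitch_pipe, staple1, staple2, staple3, staple4, staple5 from where it was at the start of the episode above 0.03 m).
It also fails if it takes over 64 s, if anything falls off the work surface, if the arm or the gripper's body presses on something with over 40 N, if the wrist force passes 120 N, or if a joint passes its speed limit or range.

## Working session

There is one attempt and no reset: what is moved stays moved. The work goes in short steps, Python scripts to look and compute and a tool call to move; the robot and the scene stay as the last step left them, time stands still between calls to the robot, and variables do not carry over. Pictures are saved under pics/ and viewed, about 8 in all and at most 12, crops included, and the job is handed in when it is done.

Besides the shell and the picture viewer there is one more tool, called after "Emit:" as name(argument=value, ...) on one line, values as JSON. step_arm: Moves the arm, as the interface text tells. Its arguments: {"type":"object","properties":{"commands":{"type":"array","items":{"type":"object","properties":{"x":{"type":"number"},"y":{"type":"number"},"z":{"type":"number"},"wx":{"type":"number"},"wy":{"type":"number"},"wz":{"type":"number"},"claw":{"type":"number"}}}}},"required":["commands"]}

```bash
mkdir -p pics; ls
python3 - <<'E'
from station import robot
import cv2,pickle,numpy as np
s=robot.sense(); print(s)
d={}
for n in("scene","top","wrist"):
    c=robot.capture(n); d[n]=c; cv2.imwrite(f"pics/{n}0.png",c["frame"])
    print(n,(-c["R"].T@c["t"]).round(3),c["intrinsics"][0,0],c["R"].round(2).tolist())
pickle.dump(d,open("cap0.pkl","wb"))
a=np.hstack([d["scene"]["frame"],d["top"]["frame"]])
E
```

```text
pics
{'time_s': 0.0, 'joints': array([-1.34072538e+00,  9.18898672e-02,  1.23193745e+00,  1.70005466e-05,
        1.81977084e+00, -5.67246633e-02]), 'qd': array([-0.00053035,  0.00125207,  0.00040995,  0.00041834,  0.00049835,
        0.00113872]), 'effort': array([ 1.40191925e-03, -4.58737922e+01, -4.18019128e+01, -3.89326749e-05,
        1.16405924e-02, -1.33262967e-05]), 'tcp_pos': array([ 0.16965234, -0.57521761,  0.23010317]), 'eef_rot': array([-6.51323017e-04,  8.00900396e-01, -5.98796751e-01, -7.62471381e-04]), 'force': array([-0.03619775, -0.05237764,  0.33824459]), 'moment': array([-0.03910458, -0.00683648,  0.00592288]), 'gripper_width': 1.0033482017892579}
scene [ 0.988 -0.485  0.542] 394.9965436412385 [[0.78, 0.63, -0.02], [0.37, -0.48, -0.8], [-0.51, 0.61, -0.6]]
top [ 0.476 -0.004  1.154] 533.3481873273116 [[-0.03, -1.0, -0.02], [-1.0, 0.03, -0.09], [0.1, 0.02, -1.0]]
wrist [ 0.251 -0.552  0.373] 293.7845512873322 [[0.28, -0.96, -0.0], [-0.91, -0.27, 0.33], [-0.32, -0.09, -0.94]]
```

View pics/top0.png

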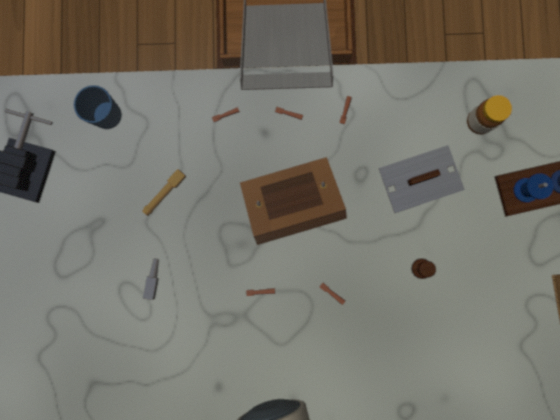

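View pics/scene0.png

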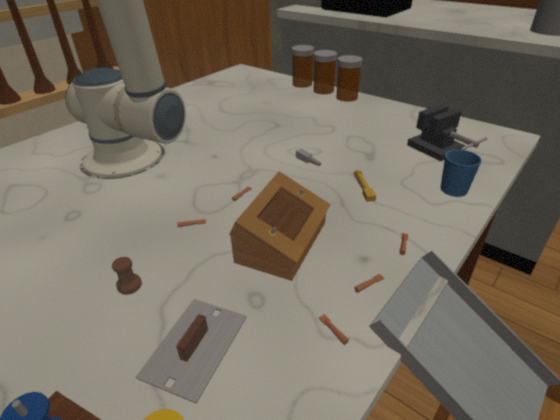

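Run:
```python
import cv2,pickle,numpy as np
d=pickle.load(open("cap0.pkl","rb"))
s=d["scene"]["frame"][160:290,215:345]; t=d["top"]["frame"][140:260,225:355]
f=lambda i,w,h:cv2.resize(i,(w,h),interpolation=cv2.INTER_CUBIC)
a=f(s,400,400); b=f(t,400,369); b=np.vstack([b,np.zeros((31,400,3),np.uint8)])
c=f(d["top"]["frame"][250:310,120:180],200,200)
e=f(d["top"]["frame"][140:220,370:470],250,200); g=f(d["scene"]["frame"][140:175,285:330],257,200)
cv2.imwrite("pics/z0.png",np.vstack([np.hstack([a,b]),np.hstack([c,e,g,np.zeros((200,93,3),np.uint8)])]))
```

```text
(no output)
```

View pics/z0.png

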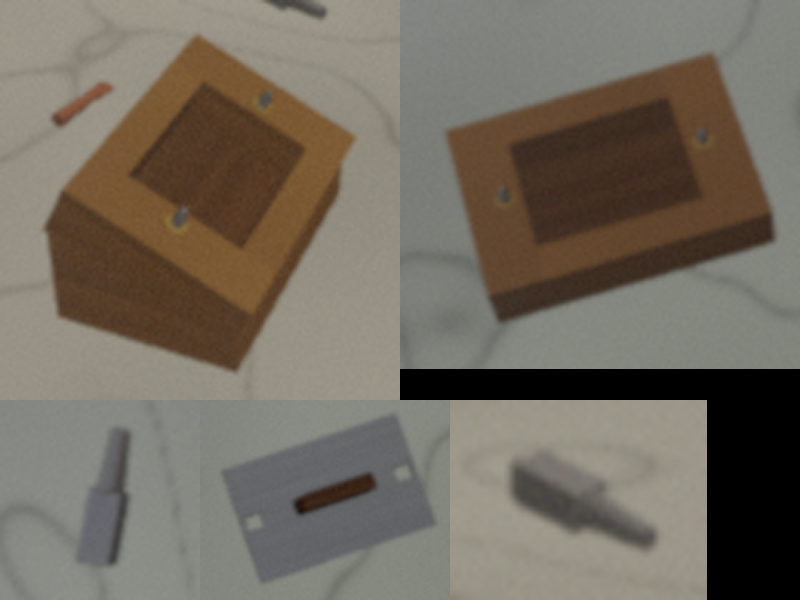

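```bash
cat > h.py <<'E'
import numpy as np,cv2,pickle
from scipy.spatial.transform import Rotation as Rn
from scipy.optimize import least_squares
def proj(c,X):
    p=(np.asarray(X)@c["R"].T+c["t"])@np.asarray(c["intrinsics"]).T
    return p[...,:2]/p[...,2:]
def tri(obs):
    f=lambda X:np.concatenate([proj(c,X)-uv for c,uv in obs])
    r=least_squares(f,[.5,0,.05]); return r.x,np.sqrt((r.fun**2).mean())
def plane(c,uv,z):
    d=c["R"].T@np.linalg.inv(c["intrinsics"])@np.array([*uv,1.]); o=-c["R"].T@c["t"]
    return o+d*(z-o[2])/d[2]
def R(s): 
    q=s["eef_rot"]; return Rn.from_quat([q[1],q[2],q[3],q[0]])
E
python3 - <<'E'
from h import *
d=pickle.load(open("cap0.pkl","rb")); S,T=d["scene"],d["top"]
P=dict(pinR=((273.5,230.8),(323.1,184.2)),pinL=((301.1,192.5),(258.8,203.4)),
 nearL=((278.4,172),(254.2,236.2)),nearR=((235.1,221.7),(345.2,208.9)),farR=((296.2,262.4),(326.4,157.5)),farL=((330.4,204.5),(240.3,182.2)))
for k,(a,b) in P.items():
    x,e=tri([(S,a),(T,b)]); print(k,x.round(4),round(e,2))
tc=lambda u,v:(u/3.333+120,(v-400)/3.333+250)
for n,p,z in(("shankL",(88,489),.022),("shankR",(121,492),.022),("shankBR",(112,565),.022),("shankBL",(78,560),.022),("nose",(120,429),.011)):
    print(n,tc(*p),plane(T,tc(*p),z).round(4))
cc=lambda u,v:((u-200)/2.5+370,(v-400)/2.5+140)
for n,p,z in(("h1",(254,522),.004),("h2",(402,473),.004),("g1",(297,508),.04),("g2",(374,480),.04)):
    print(n,cc(*p),plane(T,cc(*p),z).round(4))
for n,p in(("h1",(169,384)),("h2",(216,313))):
    print(n,plane(S,p,.004).round(4))
E
```

```text
pinR [ 0.6208 -0.0681  0.0835] 0.38
pinL [0.5857 0.0628 0.0827] 0.4
nearL [0.5186 0.0718 0.1034] 0.27
nearR [ 0.5671 -0.1092  0.1046] 0.11
farR [ 0.6816 -0.0792  0.0486] 0.29
farL [0.6343 0.1023 0.0509] 0.3
shankL (146.4026402640264, 276.7026702670267) [0.4419 0.3073 0.022 ]
shankR (156.3036303630363, 277.6027602760276) [0.4395 0.2862 0.022 ]
shankBR (153.6033603360336, 299.5049504950495) [0.3938 0.2921 0.022 ]
shankBL (143.4023402340234, 298.004800480048) [0.3975 0.3137 0.022 ]
nose (156.003600360036, 258.7008700870087) [0.4793 0.2895 0.011 ]
h1 (391.6, 188.8) [ 0.6163 -0.2215  0.004 ]
h2 (450.8, 169.2) [ 0.6554 -0.3512  0.004 ]
g1 (408.8, 183.2) [ 0.6227 -0.2511  0.04  ]
g2 (439.6, 172.0) [ 0.6446 -0.3167  0.04  ]
h1 [ 0.6607 -0.3542  0.004 ]
h2 [ 0.6208 -0.2232  0.004 ]
```

```bash
cat >> h.py <<'E'
import json
def down(yaw):  # tool pointing down, x at yaw deg
    c,s=np.cos(np.radians(yaw)),np.sin(np.radians(yaw))
    return Rn.from_matrix(np.array([[c,s,0],[s,-c,0],[0,0,-1]]))
def rows(p0,R0,wps,claw):
    """wps: list of (pos,Rot,n). prints rounded tool-frame rows, tracking the rounding"""
    p,Rc=np.array(p0,float),R0; out=[]
    for pos,Rt,n in wps:
        ps,Rs=p.copy(),Rc; rv=(Rs.inv()*Rt).as_rotvec()
        for i in range(1,n+1):
            tp=ps+(np.array(pos)-ps)*i/n; tR=Rs*Rn.from_rotvec(rv*i/n)
            sh=Rc.inv().apply(tp-p).round(4); w=np.degrees((Rc.inv()*tR).as_rotvec()).round(2)
            o={k:float(v) for k,v in zip(("x","y","z","wx","wy","wz"),[*sh,*w]) if v}; o["claw"]=claw; out.append(o)
            p=p+Rc.apply(sh); Rc=Rc*Rn.from_rotvec(np.radians(w))
    for i in range(0,len(out),10): print(json.dumps(out[i:i+10]).replace('"',''))
    print("end",p.round(4))
E
python3 - <<'E'
from h import *
from station import robot
s=robot.sense()
rows(s["tcp_pos"],R(s),[((.40,-.30,.23),down(-20),8),((.46,0,.23),down(35),7),((.428,.298,.15),down(81),7)],-1)
E
```

```text
[{x: -0.0249, y: -0.0373, z: 0.0001, wx: -0.01, wy: 0.01, wz: -6.7, claw: -1}, {x: -0.0203, y: -0.04, z: 0.0001, wy: 0.01, wz: -6.69, claw: -1}, {x: -0.0155, y: -0.0421, wx: -0.01, wy: 0.01, wz: -6.7, claw: -1}, {x: -0.0105, y: -0.0436, z: 0.0001, wy: 0.01, wz: -6.69, claw: -1}, {x: -0.0054, y: -0.0446, z: 0.0001, wx: -0.01, wy: 0.01, wz: -6.7, claw: -1}, {x: -0.0001, y: -0.0449, wy: 0.01, wz: -6.7, claw: -1}, {x: 0.0051, y: -0.0445, z: 0.0001, wx: -0.01, wy: 0.01, wz: -6.69, claw: -1}, {x: 0.0102, y: -0.0437, wx: -0.01, wy: 0.01, wz: -6.7, claw: -1}, {x: -0.0066, y: -0.0432, wz: -7.86, claw: -1}, {x: -0.0006, y: -0.0437, wz: -7.85, claw: -1}]
[{x: 0.0053, y: -0.0434, wz: -7.86, claw: -1}, {x: 0.0113, y: -0.0422, wz: -7.86, claw: -1}, {x: 0.0169, y: -0.0403, wz: -7.85, claw: -1}, {x: 0.0222, y: -0.0377, wz: -7.86, claw: -1}, {x: 0.0272, y: -0.0342, wz: -7.86, claw: -1}, {x: 0.0207, y: -0.0375, z: 0.0114, wz: -6.57, claw: -1}, {x: 0.0248, y: -0.0349, z: 0.0115, wz: -6.57, claw: -1}, {x: 0.0287, y: -0.0318, z: 0.0114, wz: -6.57, claw: -1}, {x: 0.0321, y: -0.0283, z: 0.0114, wz: -6.57, claw: -1}, {x: 0.0351, y: -0.0245, z: 0.0114, wz: -6.58, claw: -1}]
[{x: 0.0377, y: -0.0203, z: 0.0115, wz: -6.57, claw: -1}, {x: 0.0398, y: -0.0158, z: 0.0114, wz: -6.57, claw: -1}]
end [0.428 0.298 0.15 ]
```

Emit:
step_arm(commands=[{"x": -0.025,"y": -0.037,"wz": -6.7,"claw": -1},{"x": -0.02,"y": -0.04,"wz": -6.7,"claw": -1},{"x": -0.0155,"y": -0.042,"wz": -6.7,"claw": -1},{"x": -0.0105,"y": -0.0435,"wz": -6.7,"claw": -1},{"x": -0.0055,"y": -0.0445,"wz": -6.7,"claw": -1},{"x": 0,"y": -0.045,"wz": -6.7,"claw": -1},{"x": 0.005,"y": -0.0445,"wz": -6.7,"claw": -1},{"x": 0.01,"y": -0.0435,"wz": -6.7,"claw": -1},{"x": -0.0065,"y": -0.043,"wz": -7.85,"claw": -1},{"x": -0.0005,"y": -0.0435,"wz": -7.85,"claw": -1}])

```text
schema error: expected keys x, y, z, wx, wy, wz, claw
```

Emit:
step_arm(commands=[{"x": 0.0053,"y": -0.0434,"wz": -7.86,"claw": -1},{"x": 0.0113,"y": -0.0422,"wz": -7.86,"claw": -1},{"x": 0.0169,"y": -0.0403,"wz": -7.85,"claw": -1},{"x": 0.0222,"y": -0.0377,"wz": -7.86,"claw": -1},{"x": 0.0272,"y": -0.0342,"wz": -7.86,"claw": -1},{"x": 0.0207,"y": -0.0375,"z": 0.0114,"wz": -6.57,"claw": -1},{"x": 0.0248,"y": -0.0349,"z": 0.0115,"wz": -6.57,"claw": -1},{"x": 0.0287,"y": -0.0318,"z": 0.0114,"wz": -6.57,"claw": -1},{"x": 0.0321,"y": -0.0283,"z": 0.0114,"wz": -6.57,"claw": -1},{"x": 0.0351,"y": -0.0245,"z": 0.0114,"wz": -6.58,"claw": -1}])

```text
schema error: expected keys x, y, z, wx, wy, wz, claw
```

Emit:
step_arm(commands=[{"x": 0.0377,"y": -0.0203,"z": 0.0115,"wz": -6.57,"claw": -1},{"x": 0.0398,"y": -0.0158,"z": 0.0114,"wz": -6.57,"claw": -1},{"claw": -1},{"claw": -1}])

```text
schema error: expected keys x, y, z, wx, wy, wz, claw
```

Run:
```python
from h import *
from station import robot
c=robot.capture("wrist"); pickle.dump(c,open("w1.pkl","wb")); cv2.imwrite("pics/w1.png",c["frame"])
s=robot.sense(); print(s["tcp_pos"],s["joints"].round(2),R(s).as_matrix().round(3))
print([proj(c,np.array(p)).round(1).tolist() for p in ((.3957,.3029,.011),(.479,.2895,.011),(.428,.2977,.011))])
```

```text
[ 0.16968001 -0.57534179  0.23056217] [-1.34  0.09  1.23 -0.    1.82 -0.06] [[ 0.283 -0.959 -0.   ]
 [-0.959 -0.283  0.001]
 [-0.001 -0.    -1.   ]]
[[-766.4, -437.9], [-847.1, -630.6], [-795.4, -507.1]]
```

View pics/w1.png

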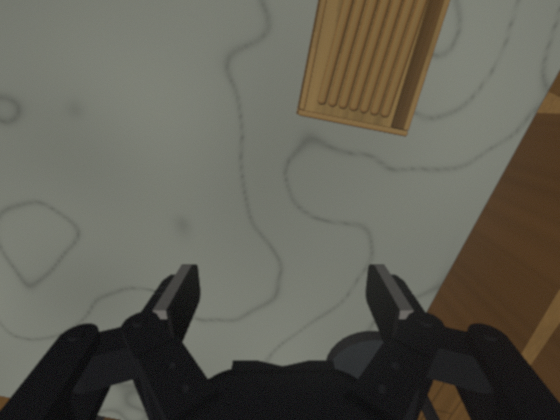

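All seven keys are required, so the moves were refused and nothing has moved. The wrist picture (fingers at about (190,280) and (380,280)) shows only the start place. I'll resend with full rows.

Emit:
step_arm(commands=[{"x": -0.025,"y": -0.037,"z": 0,"wx": 0,"wy": 0,"wz": -6.7,"claw": -1},{"x": -0.02,"y": -0.04,"z": 0,"wx": 0,"wy": 0,"wz": -6.7,"claw": -1},{"x": -0.0155,"y": -0.042,"z": 0,"wx": 0,"wy": 0,"wz": -6.7,"claw": -1},{"x": -0.0105,"y": -0.0435,"z": 0,"wx": 0,"wy": 0,"wz": -6.7,"claw": -1},{"x": -0.0055,"y": -0.0445,"z": 0,"wx": 0,"wy": 0,"wz": -6.7,"claw": -1},{"x": 0,"y": -0.045,"z": 0,"wx": 0,"wy": 0,"wz": -6.7,"claw": -1},{"x": 0.005,"y": -0.0445,"z": 0,"wx": 0,"wy": 0,"wz": -6.7,"claw": -1},{"x": 0.01,"y": -0.0435,"z": 0,"wx": 0,"wy": 0,"wz": -6.7,"claw": -1},{"x": -0.0065,"y": -0.043,"z": 0,"wx": 0,"wy": 0,"wz": -7.85,"claw": -1},{"x": -0.0005,"y": -0.0435,"z": 0,"wx": 0,"wy": 0,"wz": -7.85,"claw": -1}])

```text
time_s: 1.2
tcp_pos: [0.4168, -0.2135, 0.2308]
eef_rot: [-0.0, 0.999, -0.034, -0.0]
force: [-0.1, 0.0, -0.7]
gripper_width: 0.997
```

Emit:
step_arm(commands=[{"x": 0.005,"y": -0.0435,"z": 0,"wx": 0,"wy": 0,"wz": -7.85,"claw": -1},{"x": 0.011,"y": -0.042,"z": 0,"wx": 0,"wy": 0,"wz": -7.85,"claw": -1},{"x": 0.017,"y": -0.04,"z": 0,"wx": 0,"wy": 0,"wz": -7.85,"claw": -1},{"x": 0.022,"y": -0.0375,"z": 0,"wx": 0,"wy": 0,"wz": -7.85,"claw": -1},{"x": 0.027,"y": -0.034,"z": 0,"wx": 0,"wy": 0,"wz": -7.85,"claw": -1},{"x": 0.0205,"y": -0.0375,"z": 0.0115,"wx": 0,"wy": 0,"wz": -6.6,"claw": -1},{"x": 0.025,"y": -0.035,"z": 0.0115,"wx": 0,"wy": 0,"wz": -6.6,"claw": -1},{"x": 0.0285,"y": -0.032,"z": 0.0115,"wx": 0,"wy": 0,"wz": -6.6,"claw": -1},{"x": 0.032,"y": -0.0285,"z": 0.0115,"wx": 0,"wy": 0,"wz": -6.6,"claw": -1},{"x": 0.035,"y": -0.0245,"z": 0.0115,"wx": 0,"wy": 0,"wz": -6.6,"claw": -1}])

```text
time_s: 2.2
tcp_pos: [0.4344, 0.2127, 0.1733]
eef_rot: [0.0, 0.828, 0.561, 0.0]
force: [1.0, 1.4, -0.2]
gripper_width: 0.999
```

Emit:
step_arm(commands=[{"x": 0.0375,"y": -0.02,"z": 0.0115,"wx": 0,"wy": 0,"wz": -6.6,"claw": -1},{"x": 0.04,"y": -0.016,"z": 0.0115,"wx": 0,"wy": 0,"wz": -6.6,"claw": -1},{"x": 0,"y": 0,"z": 0,"wx": 0,"wy": 0,"wz": 0,"claw": -1},{"x": 0,"y": 0,"z": 0,"wx": 0,"wy": 0,"wz": 0,"claw": -1}])

```text
time_s: 2.6
tcp_pos: [0.4251, 0.2966, 0.1499]
eef_rot: [0.0, 0.759, 0.651, -0.001]
force: [0.8, -0.4, -0.2]
gripper_width: 1.001
```

Run:
```python
from h import *
from station import robot
c=robot.capture("wrist"); pickle.dump(c,open("w1.pkl","wb"))
s=robot.sense(); print(s["time_s"],s["tcp_pos"],s["joints"].round(2),R(s).as_matrix().round(3),s["force"])
P=[proj(c,np.array(p)) for p in ((.3957,.3029,.011),(.479,.2895,.011),(.428,.2977,.011))]
print(np.round(P,1).tolist())
x,y=(P[2]-[75,60]).astype(int); x=max(0,min(x,410)); y=max(0,min(y,300)); print(x,y)
cv2.imwrite("pics/w1b.png",cv2.resize(c["frame"][y:y+120,x:x+150],(750,600),interpolation=cv2.INTER_CUBIC))
```

```text
2.65 [0.42566467 0.29589196 0.15066064] [ 0.54 -0.13  1.59 -0.    1.68 -0.87] [[ 0.153  0.988 -0.   ]
 [ 0.988 -0.153 -0.001]
 [-0.001 -0.    -1.   ]] [-1.00150098 -1.07362368 -0.54534238]
[[285.1, 163.5], [284.4, 242.3], [284.8, 195.8]]
209 135
```

View pics/w1b.png

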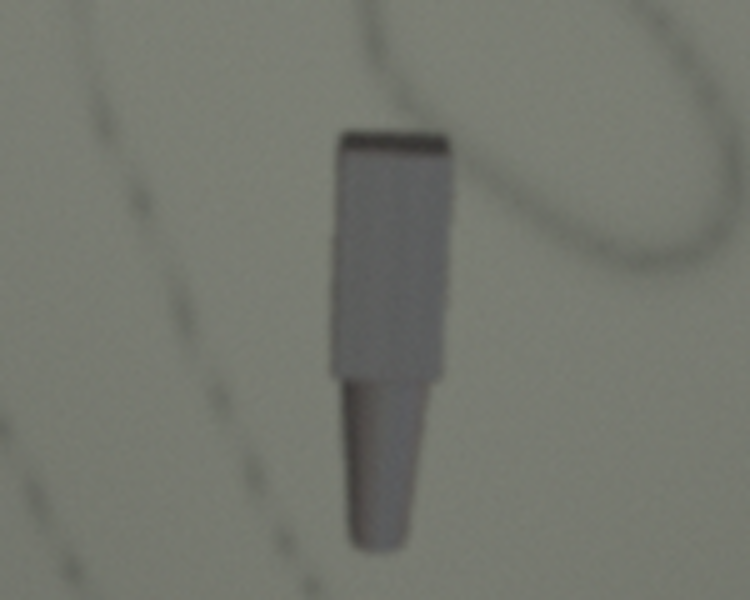

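Run:
```python
from h import *
from station import robot
c=pickle.load(open("w1.pkl","rb")); T=pickle.load(open("cap0.pkl","rb"))["top"]
f=lambda u,v:(u/5+209,v/5+135)
q=[plane(c,f(*p),.022) for p in((342,152),(450,155),(443,382),(332,378))]
b=(q[0]+q[1])/2; fr=(q[2]+q[3])/2; n=plane(c,f(378,550),.008)
print(np.round(q,4).tolist(),n.round(4)); 
yaw=np.degrees(np.arctan2(*(fr-b)[1::-1])); print("yaw",yaw, np.degrees(np.arctan2(*(n-b)[1::-1])),"len",np.linalg.norm(fr-b))
# height: top-corner triangulation with the top camera
tt=[(143.4,298.0),(153.6,299.5),(156.3,277.6),(146.4,276.7)]
for a,t in zip(((342,152),(450,155),(443,382),(332,378)),tt): print(tri([(c,f(*a)),(T,t)]))
ctr=(b+fr)/2; u=(fr-b)/np.linalg.norm(fr-b); g=ctr+u*.010; print("grip",g)
s=robot.sense(); yaw=-8
rows(s["tcp_pos"],R(s),[((g[0],g[1],.05),down(82),4),((g[0],g[1],.003),down(82),4)],-1)
```

```text
[[0.3943, 0.2958, 0.022], [0.3979, 0.3156, 0.022], [0.4424, 0.3082, 0.022], [0.4383, 0.2867, 0.022]] [0.4837 0.289  0.008 ]
yaw -10.561425451326672 -10.788909778779443 len 0.04500250895910627
(array([0.39063647, 0.29839181, 0.0484928 ]), np.float64(3.0670629128777858))
(array([ 0.40269771,  0.31366517, -0.01446573]), np.float64(4.211852315297068))
(array([ 4.48188011e-01,  3.04989211e-01, -3.04417945e-04]), np.float64(4.11731214119756))
(array([0.43312894, 0.29048176, 0.04194563]), np.float64(3.8240508528719954))
grip [0.42805919 0.2997378  0.022     ]
[{x: 0.0011, y: 0.0004, z: 0.0252, wy: 0.01, wz: -0.21, claw: -1}, {x: 0.001, y: 0.0005, z: 0.0251, wy: 0.01, wz: -0.2, claw: -1}, {x: 0.0011, y: 0.0005, z: 0.0252, wy: 0.01, wz: -0.21, claw: -1}, {x: 0.001, y: 0.0004, z: 0.0252, wx: -0.01, wy: 0.02, wz: -0.21, claw: -1}, {z: 0.0117, claw: -1}, {z: 0.0118, claw: -1}, {z: 0.0117, claw: -1}, {z: 0.0118, claw: -1}]
end [0.4281 0.2997 0.003 ]
```

Emit:
step_arm(commands=[{"x": 0.001,"y": 0,"z": 0.03,"wx": 0,"wy": 0,"wz": 0.2,"claw": -1},{"x": 0.001,"y": 0,"z": 0.03,"wx": 0,"wy": 0,"wz": 0.2,"claw": -1},{"x": 0,"y": 0,"z": 0.03,"wx": 0,"wy": 0,"wz": 0.2,"claw": -1},{"x": 0,"y": 0,"z": 0,"wx": 0,"wy": 0,"wz": 0,"claw": -1},{"x": 0,"y": 0,"z": 0,"wx": 0,"wy": 0,"wz": 0,"claw": -1},{"x": 0,"y": 0,"z": 0,"wx": 0,"wy": 0,"wz": 0,"claw": -1}])

```text
time_s: 3.25
tcp_pos: [0.4275, 0.2981, 0.0635]
eef_rot: [0.0, 0.763, 0.646, 0.002]
force: [-0.6, -0.0, -0.1]
gripper_width: 0.998
```

Run:
```python
from h import *
from station import robot
c=pickle.load(open("w1.pkl","rb")); T=pickle.load(open("cap0.pkl","rb"))["top"]
f=lambda u,v:(u/5+209,v/5+135)
tt=[(153.6,299.5),(143.4,298.0),(146.4,276.7),(156.3,277.6)]
for a,t in zip(((342,152),(450,155),(443,382),(332,378)),tt): print(tri([(c,f(*a)),(T,t)]))
s=robot.sense(); print(s["tcp_pos"],R(s).as_matrix().round(3)); print("tool delta",R(s).inv().apply(np.array([.428,.2993,.003])-s["tcp_pos"]).round(4))
```

```text
(array([0.39511225, 0.29519298, 0.01599257]), np.float64(0.580344677199654))
(array([0.39826883, 0.31546641, 0.01940965]), np.float64(0.35431618881479493))
(array([0.44238065, 0.30801645, 0.02179638]), np.float64(0.217065369533016))
(array([0.43917258, 0.28658641, 0.01963609]), np.float64(0.0884310963404008))
[0.42748181 0.29814383 0.06347969] [[ 0.165  0.986  0.003]
 [ 0.986 -0.165  0.002]
 [ 0.002  0.003 -1.   ]]
tool delta [0.0011 0.0001 0.0605]
```

Emit:
step_arm(commands=[{"x": 0.001,"y": 0,"z": 0.02,"wx": 0,"wy": 0,"wz": 0,"claw": -1},{"x": 0,"y": 0,"z": 0.02,"wx": 0,"wy": 0,"wz": 0,"claw": -1},{"x": 0,"y": 0,"z": 0.015,"wx": 0,"wy": 0,"wz": 0,"claw": -1},{"x": 0,"y": 0,"z": 0.005,"wx": 0,"wy": 0,"wz": 0,"claw": -1},{"x": 0,"y": 0,"z": 0,"wx": 0,"wy": 0,"wz": 0,"claw": -1},{"x": 0,"y": 0,"z": 0,"wx": 0,"wy": 0,"wz": 0,"claw": -1}])

```text
time_s: 3.85
tcp_pos: [0.4268, 0.2994, 0.002]
eef_rot: [0.0, 0.763, 0.647, 0.001]
force: [-0.5, -0.5, -0.7]
gripper_width: 0.999
```

Emit:
step_arm(commands=[{"x": 0,"y": 0,"z": 0,"wx": 0,"wy": 0,"wz": 0,"claw": 0.3},{"x": 0,"y": 0,"z": 0,"wx": 0,"wy": 0,"wz": 0,"claw": 1},{"x": 0,"y": 0,"z": 0,"wx": 0,"wy": 0,"wz": 0,"claw": 1},{"x": 0,"y": 0,"z": 0,"wx": 0,"wy": 0,"wz": 0,"claw": 1},{"x": 0,"y": 0,"z": 0,"wx": 0,"wy": 0,"wz": 0,"claw": 1},{"x": 0,"y": 0,"z": 0,"wx": 0,"wy": 0,"wz": 0,"claw": 1},{"x": 0,"y": 0,"z": 0,"wx": 0,"wy": 0,"wz": 0,"claw": 1}])

```text
time_s: 4.55
tcp_pos: [0.4265, 0.2992, 0.0012]
eef_rot: [0.0, 0.763, 0.647, 0.0]
force: [-0.9, 0.4, 2.5]
gripper_width: 0.246
```

```bash
cat >> h.py <<'E'
try: C,YAW=json.load(open("face.json"))
except Exception: C,YAW=[.6005,-.0033,.080],15.0
C=np.array(C)
FR=Rn.from_euler("ZY",[YAW+180,-25],degrees=True)   # face axes
TF=FR*Rn.from_euler("X",180,degrees=True)*Rn.from_euler("Z",180,degrees=True) # tool x=-face x, y=face y, z=-n
def fp(x,y,z): return C+FR.apply([x,y,z])
E
python3 - <<'E'
from h import *
from station import robot
print(FR.as_matrix().round(3),TF.as_matrix().round(3))
s=robot.sense()
rows(s["tcp_pos"],R(s),[((.427,.299,.21),R(s),5),(fp(0,-.01,.10),TF,10)],1)
E
```

```text
[[-0.875  0.259  0.408]
 [-0.235 -0.966  0.109]
 [ 0.423 -0.     0.906]] [[ 0.875  0.259 -0.408]
 [ 0.235 -0.966 -0.109]
 [-0.423 -0.    -0.906]]
[{y: 0.0001, z: -0.0418, claw: 1}, {y: 0.0002, z: -0.0417, claw: 1}, {y: 0.0001, z: -0.0418, claw: 1}, {y: 0.0001, z: -0.0417, claw: 1}, {y: 0.0002, z: -0.0418, claw: 1}, {x: -0.0243, y: 0.0255, z: 0.0039, wx: 1.43, wy: -2.22, wz: 6.45, claw: 1}, {x: -0.0212, y: 0.0282, z: 0.0042, wx: 1.43, wy: -2.23, wz: 6.45, claw: 1}, {x: -0.0177, y: 0.0304, z: 0.0042, wx: 1.43, wy: -2.22, wz: 6.45, claw: 1}, {x: -0.014, y: 0.0323, z: 0.004, wx: 1.43, wy: -2.23, wz: 6.45, claw: 1}, {x: -0.0101, y: 0.0338, z: 0.0036, wx: 1.43, wy: -2.22, wz: 6.45, claw: 1}]
[{x: -0.0061, y: 0.0348, z: 0.0031, wx: 1.43, wy: -2.23, wz: 6.44, claw: 1}, {x: -0.002, y: 0.0353, z: 0.0024, wx: 1.44, wy: -2.22, wz: 6.45, claw: 1}, {x: 0.002, y: 0.0354, z: 0.0015, wx: 1.43, wy: -2.22, wz: 6.45, claw: 1}, {x: 0.0059, y: 0.0349, z: 0.0005, wx: 1.43, wy: -2.23, wz: 6.45, claw: 1}, {x: 0.0099, y: 0.0341, z: -0.0007, wx: 1.43, wy: -2.22, wz: 6.45, claw: 1}]
end [0.6387 0.0173 0.1706]
```

Emit:
step_arm(commands=[{"x": 0,"y": 0,"z": -0.042,"wx": 0,"wy": 0,"wz": 0,"claw": 1},{"x": 0,"y": 0,"z": -0.042,"wx": 0,"wy": 0,"wz": 0,"claw": 1},{"x": 0,"y": 0,"z": -0.042,"wx": 0,"wy": 0,"wz": 0,"claw": 1},{"x": 0,"y": 0,"z": -0.042,"wx": 0,"wy": 0,"wz": 0,"claw": 1},{"x": 0,"y": 0,"z": -0.042,"wx": 0,"wy": 0,"wz": 0,"claw": 1},{"x": -0.0245,"y": 0.0255,"z": 0.004,"wx": 1.43,"wy": -2.22,"wz": 6.45,"claw": 1},{"x": -0.021,"y": 0.028,"z": 0.004,"wx": 1.43,"wy": -2.22,"wz": 6.45,"claw": 1},{"x": -0.0175,"y": 0.0305,"z": 0.004,"wx": 1.43,"wy": -2.22,"wz": 6.45,"claw": 1},{"x": -0.014,"y": 0.0325,"z": 0.004,"wx": 1.43,"wy": -2.22,"wz": 6.45,"claw": 1},{"x": -0.01,"y": 0.034,"z": 0.0035,"wx": 1.43,"wy": -2.22,"wz": 6.45,"claw": 1}])

```text
time_s: 5.55
tcp_pos: [0.5329, 0.1572, 0.1904]
eef_rot: [0.015, 0.908, 0.404, -0.114]
force: [0.4, 0.6, -1.3]
gripper_width: 0.242
```

Emit:
step_arm(commands=[{"x": -0.006,"y": 0.035,"z": 0.003,"wx": 1.43,"wy": -2.22,"wz": 6.45,"claw": 1},{"x": -0.002,"y": 0.0355,"z": 0.0025,"wx": 1.43,"wy": -2.22,"wz": 6.45,"claw": 1},{"x": 0.002,"y": 0.0355,"z": 0.0015,"wx": 1.43,"wy": -2.22,"wz": 6.45,"claw": 1},{"x": 0.006,"y": 0.035,"z": 0.0005,"wx": 1.43,"wy": -2.22,"wz": 6.45,"claw": 1},{"x": 0.01,"y": 0.034,"z": -0.0005,"wx": 1.43,"wy": -2.22,"wz": 6.45,"claw": 1},{"x": 0,"y": 0,"z": 0,"wx": 0,"wy": 0,"wz": 0,"claw": 1},{"x": 0,"y": 0,"z": 0,"wx": 0,"wy": 0,"wz": 0,"claw": 1},{"x": 0,"y": 0,"z": 0,"wx": 0,"wy": 0,"wz": 0,"claw": 1}])

```text
time_s: 6.35
tcp_pos: [0.6385, 0.0178, 0.1715]
eef_rot: [0.028, 0.968, 0.128, -0.215]
force: [-0.6, 0.3, -1.3]
gripper_width: 0.243
```

Run:
```python
from h import *
from station import robot
c=robot.capture("wrist"); pickle.dump(c,open("w2.pkl","wb")); cv2.imwrite("pics/w2.png",cv2.resize(c["frame"],(800,600),interpolation=cv2.INTER_CUBIC))
s=robot.sense(); print(s["time_s"],s["tcp_pos"],s["joints"].round(2),s["gripper_width"])
print(np.degrees((R(s).inv()*TF).as_rotvec()),R(s).inv().apply(fp(0,-.01,.1)-s["tcp_pos"]))
print((proj(c,[fp(0,-.068,.014),fp(0,.068,.014),fp(.041,.056,0),fp(-.041,.056,0),fp(.041,-.056,0),fp(-.041,-.056,0)])*800/560).round(1).tolist())
```

```text
6.4 [0.63845717 0.01819197 0.17257403] [ 0.03  0.6   0.76 -0.12  2.19 -0.29] 0.23569712012666685
[ 0.04139012 -0.09113744  0.09411445] [0.00084909 0.00093574 0.00174822]
[[405.2, 201.0], [405.0, 415.6], [343.5, 387.6], [466.4, 387.6], [334.4, 219.2], [475.9, 219.2]]
```

View pics/w2.png

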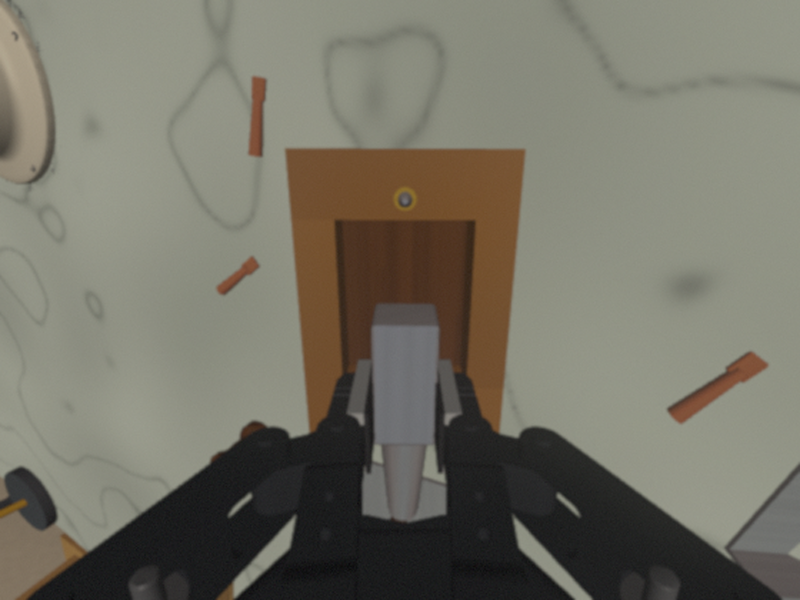

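Wrist view: the well corners are at (335,221) and (475,221) and the pin is at (405,199). All are within 2 px of the prediction, so the face model holds to about 1 mm. Lowering the mandrel.

Emit:
step_arm(commands=[{"x": 0.001,"y": 0.001,"z": 0.035,"wx": 0,"wy": 0,"wz": 0,"claw": 1},{"x": 0,"y": 0,"z": 0.035,"wx": 0,"wy": 0,"wz": 0,"claw": 1},{"x": 0,"y": 0,"z": 0.025,"wx": 0,"wy": 0,"wz": 0,"claw": 1},{"x": 0,"y": 0,"z": 0.015,"wx": 0,"wy": 0,"wz": 0,"claw": 1},{"x": 0,"y": 0,"z": 0.01,"wx": 0,"wy": 0,"wz": 0,"claw": 1},{"x": 0,"y": 0,"z": 0,"wx": 0,"wy": 0,"wz": 0,"claw": 1},{"x": 0,"y": 0,"z": 0,"wx": 0,"wy": 0,"wz": 0,"claw": 1}])

```text
time_s: 7.1
tcp_pos: [0.5914, 0.0038, 0.0639]
eef_rot: [0.028, 0.968, 0.128, -0.213]
force: [-0.2, 0.5, -1.2]
gripper_width: 0.244
```

```bash
cat > st.py <<'E'
from h import *
from station import robot
import sys
s=robot.sense(); print(s["time_s"],"face:",FR.inv().apply(s["tcp_pos"]-C).round(4),"rotvec to TF deg",np.degrees((R(s).inv()*TF).as_rotvec()).round(2),"F",FR.inv().apply(s["force"]).round(1),s["gripper_width"].round(3))
E
python3 st.py
```

```text
Traceback (most recent call last):
  File "st.py", line 4, in <module>
    s=robot.sense(); print(s["time_s"],"face:",FR.inv().apply(s["tcp_pos"]-C).round(4),"rotvec to TF deg",np.degrees((R(s).inv()*TF).as_rotvec()).round(2),"F",FR.inv().apply(s["force"]).round(1),s["gripper_width"].round(3))
                                                                                                                                                                                                   ^^^^^^^^^^^^^^^^^^^^^^^^
AttributeError: 'float' object has no attribute 'round'
```

Emit:
step_arm(commands=[{"x": 0,"y": 0,"z": 0.006,"wx": 0,"wy": 0,"wz": 0,"claw": 1},{"x": 0,"y": 0,"z": 0.005,"wx": 0,"wy": 0,"wz": 0,"claw": 1},{"x": 0,"y": 0,"z": 0,"wx": 0,"wy": 0,"wz": 0,"claw": 1},{"x": 0,"y": 0,"z": 0,"wx": 0,"wy": 0,"wz": 0,"claw": 1}])

```text
time_s: 7.5
tcp_pos: [0.5864, 0.002, 0.0522]
eef_rot: [0.028, 0.968, 0.127, -0.215]
force: [0.5, -0.1, -1.4]
gripper_width: 0.245
```

```bash
sed -i 's/s\["gripper_width"\].round(3)/s["gripper_width"]/' st.py; python3 st.py
```

```text
7.5 face: [-0.0007 -0.0088 -0.0304] rotvec to TF deg [-0.01  0.02 -0.01] F [-1.   0.2 -1.1] 0.24538660335325832
```

Emit:
step_arm(commands=[{"x": 0,"y": 0,"z": 0,"wx": 0,"wy": 0,"wz": 0,"claw": 0.3},{"x": 0,"y": 0,"z": 0,"wx": 0,"wy": 0,"wz": 0,"claw": 0.2},{"x": 0,"y": 0,"z": 0,"wx": 0,"wy": 0,"wz": 0,"claw": 0.2},{"x": 0,"y": 0,"z": 0,"wx": 0,"wy": 0,"wz": 0,"claw": 0.2},{"x": 0,"y": 0,"z": 0,"wx": 0,"wy": 0,"wz": 0,"claw": 0.2}])

```text
time_s: 8.0
tcp_pos: [0.5865, 0.0021, 0.0523]
eef_rot: [0.028, 0.968, 0.127, -0.215]
force: [-0.2, 0.8, -1.3]
gripper_width: 0.399
```

Emit:
step_arm(commands=[{"x": 0,"y": 0,"z": -0.01,"wx": 0,"wy": 0,"wz": 0,"claw": 0.2},{"x": 0,"y": 0,"z": -0.02,"wx": 0,"wy": 0,"wz": 0,"claw": 0.2},{"x": 0,"y": 0,"z": -0.03,"wx": 0,"wy": 0,"wz": 0,"claw": 0.2},{"x": 0,"y": 0,"z": -0.04,"wx": 0,"wy": 0,"wz": 0,"claw": 0.2},{"x": 0,"y": 0,"z": -0.03,"wx": 0,"wy": 0,"wz": 0,"claw": -0.3},{"x": 0,"y": 0,"z": 0,"wx": 0,"wy": 0,"wz": 0,"claw": -0.3},{"x": 0,"y": 0,"z": 0,"wx": 0,"wy": 0,"wz": 0,"claw": -0.3}])

```text
time_s: 8.7
tcp_pos: [0.6401, 0.0164, 0.171]
eef_rot: [0.028, 0.968, 0.127, -0.214]
force: [-0.0, 0.5, -0.1]
gripper_width: 0.648
```

```bash
python3 st.py
python3 - <<'E'
from h import *
from station import robot
c=robot.capture("wrist"); pickle.dump(c,open("w3.pkl","wb"))
t=robot.capture("top")["frame"][140:260,225:355]
a=c["frame"][90:330,170:400]
cv2.imwrite("pics/w3.png",np.hstack([cv2.resize(a,(431,450)),cv2.resize(t,(369,450),fx=0,fy=0)]))
E
```

```text
8.7 face: [-0.0009 -0.0088  0.1008] rotvec to TF deg [ 0.03 -0.12 -0.01] F [-0.1 -0.5 -0.1] 0.6480897105417086
```

View pics/w3.png

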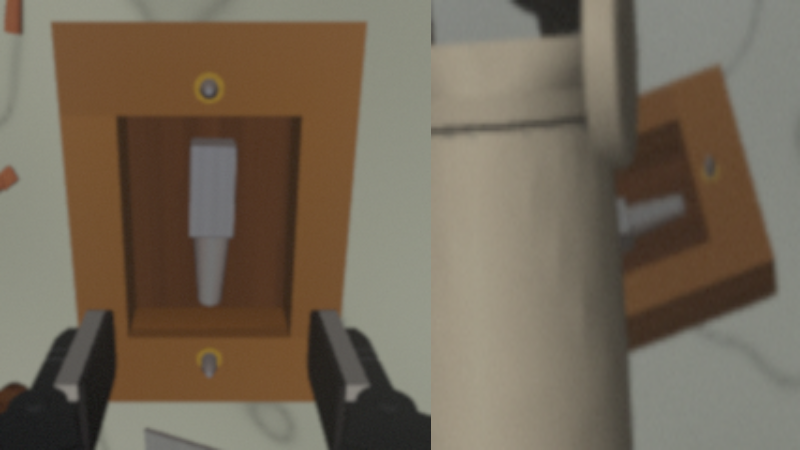

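The mandrel lies square and wholly inside the well, at about (212,220) in the crop. The rings of both pins are clear at (208,89) and (209,358). Fitting the face and planning the move to the cover.

Run:
```python
from h import *
from station import robot
c=pickle.load(open("w3.pkl","rb")); w2=pickle.load(open("w2.pkl","rb"))
f=lambda u,v:np.array((u/1.874+170,v/1.875+90))
obs=[((0,-.068,0),f(208.5,88)),((0,.068,0),f(209,357)),((.041,-.056,0),f(117.5,117)),((-.041,-.056,0),f(302,117)),((-.041,.056,0),f(290,336)),((.041,.056,0),f(128,336)),((.066,-.095,0),f(52,22)),((-.066,-.095,0),f(366,22))]
X=np.array([o[0] for o in obs]);U=np.array([o[1] for o in obs])
def F(p): return Rn.from_euler("ZY",[p[3]+180,-p[4]],degrees=True)
r=least_squares(lambda p:(proj(c,p[:3]+F(p).apply(X))-U).ravel(),[*C,15,25],x_scale=[.01]*3+[1,1])
print(r.x.round(4)); print(r.fun.reshape(-1,2).round(1).tolist())
r=least_squares(lambda p:(proj(c,np.array([p[0],p[1],.08])+F([0,0,0,p[2],25]).apply(X))-U).ravel(),[*C[:2],15],x_scale=[.01]*2+[1])
print(r.x.round(4)); print(r.fun.reshape(-1,2).round(1).tolist())
s=robot.sense()
rows(s["tcp_pos"],R(s),[((.655,-.14,.22),down(17),5),((.637,-.287,.17),down(17),4)],-1)
```

```text
[ 5.99900e-01 -4.20000e-03  7.87000e-02  1.48362e+01  2.49275e+01]
[[0.3, 0.2], [0.1, -0.2], [-0.5, -0.6], [-0.2, -0.5], [-0.3, 0.3], [0.4, 0.2], [-0.0, 0.2], [0.1, 0.4]]
[ 6.00400e-01 -3.80000e-03  1.47999e+01]
[[0.3, 0.0], [-0.0, 0.4], [-0.8, -0.7], [0.0, -0.6], [-0.2, 0.8], [0.1, 0.8], [-0.6, -0.2], [0.6, 0.1]]
[{x: -0.0089, y: 0.031, z: -0.0072, wx: -0.09, wy: 5.02, wz: -0.39, claw: -1}, {x: -0.0084, y: 0.031, z: -0.0078, wx: -0.1, wy: 5.03, wz: -0.4, claw: -1}, {x: -0.008, y: 0.0309, z: -0.0086, wx: -0.09, wy: 5.02, wz: -0.39, claw: -1}, {x: -0.0073, y: 0.0309, z: -0.0091, wx: -0.09, wy: 5.03, wz: -0.4, claw: -1}, {x: -0.0068, y: 0.0308, z: -0.0098, wx: -0.1, wy: 5.02, wz: -0.39, claw: -1}, {x: -0.015, y: 0.0338, z: 0.0125, claw: -1}, {x: -0.0151, y: 0.0339, z: 0.0125, claw: -1}, {x: -0.015, y: 0.0338, z: 0.0125, claw: -1}, {x: -0.0151, y: 0.0338, z: 0.0125, claw: -1}]
end [ 0.637 -0.287  0.17 ]
```

Emit:
step_arm(commands=[{"x": -0.009,"y": 0.031,"z": -0.0075,"wx": -0.1,"wy": 5,"wz": -0.4,"claw": -0.3},{"x": -0.0085,"y": 0.031,"z": -0.008,"wx": -0.1,"wy": 5,"wz": -0.4,"claw": -0.3},{"x": -0.008,"y": 0.031,"z": -0.0085,"wx": -0.1,"wy": 5,"wz": -0.4,"claw": -0.3},{"x": -0.0075,"y": 0.031,"z": -0.009,"wx": -0.1,"wy": 5,"wz": -0.4,"claw": -0.3},{"x": -0.007,"y": 0.031,"z": -0.01,"wx": -0.1,"wy": 5,"wz": -0.4,"claw": -0.3},{"x": -0.015,"y": 0.034,"z": 0.0125,"wx": 0,"wy": 0,"wz": 0,"claw": -0.3},{"x": -0.015,"y": 0.034,"z": 0.0125,"wx": 0,"wy": 0,"wz": 0,"claw": -0.3},{"x": -0.015,"y": 0.034,"z": 0.0125,"wx": 0,"wy": 0,"wz": 0,"claw": -0.3},{"x": -0.015,"y": 0.034,"z": 0.0125,"wx": 0,"wy": 0,"wz": 0,"claw": -0.3},{"x": 0,"y": 0,"z": 0,"wx": 0,"wy": 0,"wz": 0,"claw": -0.3}])

```text
time_s: 9.8
tcp_pos: [0.6342, -0.2924, 0.1667]
eef_rot: [-0.001, 0.989, 0.145, -0.004]
force: [-0.1, -0.2, 0.6]
gripper_width: 0.654
```

Emit:
step_arm(commands=[{"x": 0,"y": 0,"z": 0,"wx": 0,"wy": 0,"wz": 0,"claw": -0.3},{"x": 0,"y": 0,"z": 0,"wx": 0,"wy": 0,"wz": 0,"claw": -0.3},{"x": 0,"y": 0,"z": 0,"wx": 0,"wy": 0,"wz": 0,"claw": -0.3}])

```text
time_s: 10.1
tcp_pos: [0.638, -0.2868, 0.1727]
eef_rot: [0.001, 0.989, 0.149, 0.0]
force: [-0.2, 0.2, -0.8]
gripper_width: 0.648
```

```bash
echo '[[0.6002,-0.0040,0.0793],14.85]'>face.json
python3 - <<'E'
from h import *
from station import robot
c=robot.capture("wrist"); pickle.dump(c,open("w4.pkl","wb")); cv2.imwrite("pics/w4.png",cv2.resize(c["frame"][20:320,80:480],(800,600),interpolation=cv2.INTER_CUBIC))
s=robot.sense(); print(s["tcp_pos"],R(s).as_matrix().round(3))
E
```

```text
[ 0.63810345 -0.28681602  0.1728877 ] [[ 0.956  0.295  0.001]
 [ 0.295 -0.956 -0.001]
 [ 0.001  0.002 -1.   ]]
```

View pics/w4.png

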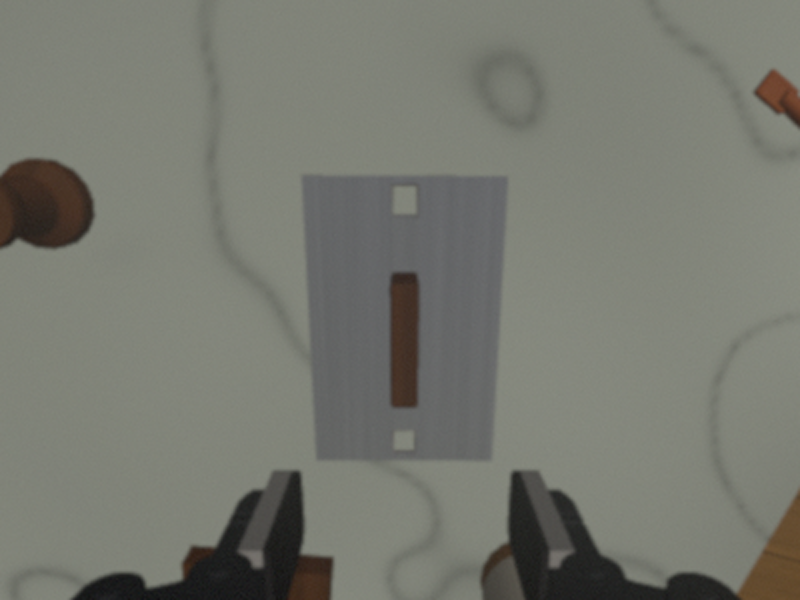

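Run:
```python
from h import *
from station import robot
c=pickle.load(open("w4.pkl","rb")); d=pickle.load(open("cap0.pkl","rb"))
f=lambda u,v:np.array((u/2+80,v/2+20))
# cover frame aligned with tool: x right, y image down (z down frame)
X=np.array([(-.052,-.08,.004),(.052,-.08,.004),(.052,.08,.004),(-.052,.08,.004),(0,-.068,.004),(0,.068,.004),(-.007,.032,.04),(.007,.032,.04),(-.007,-.032,.04),(.007,-.032,.04)])
U=np.array([f(303,176),f(508,176),f(492,460),f(317,460),f(405,200),f(403.5,440),f(391,407),f(417,407),f(391,281),f(417,281)])
def P(p): 
    q=X*[1,1,-1]; return np.array([p[0],p[1],p[2]])+down(p[3]).apply(q)
for nm,k in(("plate",slice(0,6)),("all",slice(0,10))):
    r=least_squares(lambda p:(proj(c,P(p))-U)[k].ravel(),[.637,-.287,0,17],x_scale=[.01]*3+[1])
    print(nm,r.x.round(4),r.fun.reshape(-1,2).round(1).tolist())
    r=least_squares(lambda p:(proj(c,P([p[0],p[1],0,p[2]]))-U)[k].ravel(),[.637,-.287,17],x_scale=[.01]*2+[1])
    print(nm,"z=0",r.x.round(4))
p=r.x; s=robot.sense()
for n,a in(("scene",[(216,313),(169,384)]),("top",[(391.6,188.8),(450.8,169.2)])): print(n,proj(d[n],P([p[0],p[1],0,p[2]])[[4,5]]).round(1).tolist(),a)
rows(s["tcp_pos"],R(s),[((p[0],p[1],.10),down(p[2]),2),((p[0],p[1],.012),down(p[2]),4)],-.3)
```

```text
plate [ 6.37700e-01 -2.87000e-01 -1.00000e-03  1.68738e+01] [[-0.4, -0.2], [0.1, 0.1], [-0.1, -0.2], [-0.1, -0.5], [0.1, 0.3], [0.4, 0.5]]
plate z=0 [ 0.6377 -0.2869 16.8738]
all [ 6.37500e-01 -2.86700e-01 -1.40000e-03  1.68818e+01] [[-0.5, -0.6], [-0.1, -0.3], [-0.3, -0.7], [-0.1, -0.9], [-0.1, -0.1], [0.3, 0.1], [-0.3, 0.2], [0.5, 0.2], [-0.6, 0.9], [1.2, 0.9]]
all z=0 [ 0.6374 -0.2864 16.8818]
scene [[215.5, 311.4], [168.9, 381.2]] [(216, 313), (169, 384)]
top [[391.5, 188.2], [450.9, 168.4]] [(391.6, 188.8), (450.8, 169.2)]
[{x: -0.0003, y: -0.0004, z: 0.0364, wx: 0.04, wy: -0.02, wz: 0.13, claw: -0.3}, {x: -0.0003, y: -0.0003, z: 0.0365, wx: 0.05, wy: -0.02, wz: 0.12, claw: -0.3}, {z: 0.022, claw: -0.3}, {z: 0.022, claw: -0.3}, {z: 0.022, claw: -0.3}, {z: 0.022, claw: -0.3}]
end [ 0.6374 -0.2864  0.012 ]
```

Cover found at (0.6376, -0.2868), tool yaw 16.9°, and its free height fit gives about 0. The grip bar is centred between (391,281) and (417,407) in the picture. Descending to grasp.

Emit:
step_arm(commands=[{"x": -0.0005,"y": 0,"z": 0.04,"wx": 0,"wy": 0,"wz": 0.25,"claw": -0.3},{"x": 0,"y": 0,"z": 0.04,"wx": 0,"wy": 0,"wz": 0,"claw": -0.3},{"x": 0,"y": 0,"z": 0.04,"wx": 0,"wy": 0,"wz": 0,"claw": -0.3},{"x": 0,"y": 0,"z": 0.025,"wx": 0,"wy": 0,"wz": 0,"claw": -0.3},{"x": 0,"y": 0,"z": 0.013,"wx": 0,"wy": 0,"wz": 0,"claw": -0.3},{"x": 0,"y": 0,"z": 0.005,"wx": 0,"wy": 0,"wz": 0,"claw": -0.3},{"x": 0,"y": 0,"z": 0,"wx": 0,"wy": 0,"wz": 0,"claw": -0.3},{"x": 0,"y": 0,"z": 0,"wx": 0,"wy": 0,"wz": 0,"claw": -0.3},{"x": 0,"y": 0,"z": 0,"wx": 0,"wy": 0,"wz": 0,"claw": -0.3}])

```text
time_s: 11.05
tcp_pos: [0.6383, -0.2889, 0.0116]
eef_rot: [0.002, 0.989, 0.146, 0.001]
force: [-0.5, -0.5, 0.4]
gripper_width: 0.65
```

Run:
```python
from h import *
from station import robot
s=robot.sense(); print(R(s).inv().apply(np.array([.6376,-.2868,.0095])-s["tcp_pos"]).round(4),np.degrees((R(s).inv()*down(16.87)).as_rotvec()).round(2),s["force"])
```

```text
[-0.     -0.0023  0.0021] [ 0.2  -0.14 -0.08] [-0.4950455  -0.50455926  0.4136708 ]
```

Emit:
step_arm(commands=[{"x": 0,"y": -0.002,"z": 0.002,"wx": 0.2,"wy": 0,"wz": 0,"claw": -0.3},{"x": 0,"y": 0,"z": 0,"wx": 0,"wy": 0,"wz": 0,"claw": 0.3},{"x": 0,"y": 0,"z": 0,"wx": 0,"wy": 0,"wz": 0,"claw": 1},{"x": 0,"y": 0,"z": 0,"wx": 0,"wy": 0,"wz": 0,"claw": 1},{"x": 0,"y": 0,"z": 0,"wx": 0,"wy": 0,"wz": 0,"claw": 1},{"x": 0,"y": 0,"z": 0,"wx": 0,"wy": 0,"wz": 0,"claw": 1},{"x": 0,"y": 0,"z": 0,"wx": 0,"wy": 0,"wz": 0,"claw": 1},{"x": 0,"y": 0,"z": 0,"wx": 0,"wy": 0,"wz": 0,"claw": 1}])

```text
time_s: 11.85
tcp_pos: [0.6368, -0.2866, 0.0073]
eef_rot: [-0.001, 0.989, 0.146, 0.0]
force: [2.6, 0.2, 1.0]
gripper_width: 0.153
```

Run:
```python
from h import *
from station import robot
import time
s=robot.sense(); print(s["gripper_width"],s["force"],s["tcp_pos"],"cover in tool",R(s).inv().apply(np.array([.6376,-.2868,0])-s["tcp_pos"]).round(4),np.degrees((R(s).inv()*down(16.87)).as_rotvec()).round(2))
rows(s["tcp_pos"],R(s),[((.637,-.287,.18),R(s),4),(fp(0,0,.11),TF,8)],1)
```

```text
0.15251275343546805 [2.55375074 0.23950098 0.97860182] [ 0.63677335 -0.28656656  0.00732497] cover in tool [0.0007 0.0005 0.0073] [-0.12 -0.02 -0.09]
[{z: -0.0432, claw: 1}, {x: 0.0001, y: 0.0001, z: -0.0431, claw: 1}, {z: -0.0432, claw: 1}, {x: 0.0001, z: -0.0432, claw: 1}, {x: 0.0116, y: -0.035, z: 0.0002, wx: 0.04, wy: -3.13, wz: 0.24, claw: 1}, {x: 0.0115, y: -0.035, z: -0.0004, wx: 0.03, wy: -3.12, wz: 0.24, claw: 1}, {x: 0.0113, y: -0.0351, z: -0.001, wx: 0.04, wy: -3.13, wz: 0.24, claw: 1}, {x: 0.011, y: -0.0352, z: -0.0016, wx: 0.04, wy: -3.13, wz: 0.25, claw: 1}, {x: 0.0108, y: -0.0352, z: -0.0021, wx: 0.04, wy: -3.12, wz: 0.24, claw: 1}, {x: 0.0105, y: -0.0352, z: -0.0027, wx: 0.03, wy: -3.13, wz: 0.24, claw: 1}]
[{x: 0.0102, y: -0.0353, z: -0.0033, wx: 0.04, wy: -3.13, wz: 0.24, claw: 1}, {x: 0.0099, y: -0.0353, z: -0.0038, wx: 0.04, wy: -3.13, wz: 0.24, claw: 1}]
end [0.6451 0.0079 0.179 ]
```

Emit:
step_arm(commands=[{"x": 0,"y": 0,"z": -0.03,"wx": 0,"wy": 0,"wz": 0,"claw": 1},{"x": 0,"y": 0,"z": -0.043,"wx": 0,"wy": 0,"wz": 0,"claw": 1},{"x": 0,"y": 0,"z": -0.05,"wx": 0,"wy": 0,"wz": 0,"claw": 1},{"x": 0,"y": 0,"z": -0.05,"wx": 0,"wy": 0,"wz": 0,"claw": 1},{"x": 0.0115,"y": -0.035,"z": 0,"wx": 0,"wy": -3.1,"wz": 0.25,"claw": 1},{"x": 0.0115,"y": -0.035,"z": 0,"wx": 0,"wy": -3.1,"wz": 0.25,"claw": 1},{"x": 0.0115,"y": -0.035,"z": -0.001,"wx": 0,"wy": -3.1,"wz": 0.25,"claw": 1},{"x": 0.011,"y": -0.035,"z": -0.0015,"wx": 0,"wy": -3.1,"wz": 0.25,"claw": 1},{"x": 0.011,"y": -0.035,"z": -0.002,"wx": 0,"wy": -3.1,"wz": 0.25,"claw": 1},{"x": 0.0105,"y": -0.035,"z": -0.0025,"wx": 0,"wy": -3.1,"wz": 0.25,"claw": 1}])

```text
time_s: 12.85
tcp_pos: [0.6428, -0.0649, 0.1772]
eef_rot: [0.022, 0.978, 0.131, -0.162]
force: [0.6, -0.3, -3.6]
gripper_width: 0.156
```

Emit:
step_arm(commands=[{"x": 0.01,"y": -0.035,"z": -0.003,"wx": 0,"wy": -3.1,"wz": 0.25,"claw": 1},{"x": 0.01,"y": -0.03,"z": -0.004,"wx": 0,"wy": -3.1,"wz": 0.25,"claw": 1},{"x": 0,"y": 0,"z": 0,"wx": 0,"wy": 0,"wz": 0,"claw": 1},{"x": 0,"y": 0,"z": 0,"wx": 0,"wy": 0,"wz": 0,"claw": 1},{"x": 0,"y": 0,"z": 0,"wx": 0,"wy": 0,"wz": 0,"claw": 1},{"x": 0,"y": 0,"z": 0,"wx": 0,"wy": 0,"wz": 0,"claw": 1}])

```text
time_s: 13.45
tcp_pos: [0.6465, 0.0005, 0.1784]
eef_rot: [0.03, 0.969, 0.125, -0.212]
force: [-0.7, -0.6, -2.8]
gripper_width: 0.154
```

```bash
python3 st.py
python3 - <<'E'
from h import *
from station import robot
c=robot.capture("wrist"); pickle.dump(c,open("w5.pkl","wb")); cv2.imwrite("pics/w5.png",cv2.resize(c["frame"][100:400,80:480],(800,600),interpolation=cv2.INTER_CUBIC))
s=robot.sense(); T=R(s)
print([(proj(c,s["tcp_pos"]+T.apply(p))-[80,100]).round(1).tolist() for p in ((0,-.068,.0073),(0,.068,.0073),(-.052,-.08,.0033),(.052,-.08,.0033))])
print((proj(c,[fp(0,-.068,.014),fp(0,-.068,0)])-[80,100]).round(1).tolist())
E
```

```text
13.45 face: [0.0003 0.0075 0.1092] rotvec to TF deg [ 0.23 -0.24 -0.23] F [-0.5  0.4 -2.9] 0.15377195142561603
[[202.9, 38.3], [203.1, 250.7], [93.4, 13.6], [312.5, 13.3]]
[[202.4, 15.2], [202.4, 14.5]]
```

View pics/w5.png

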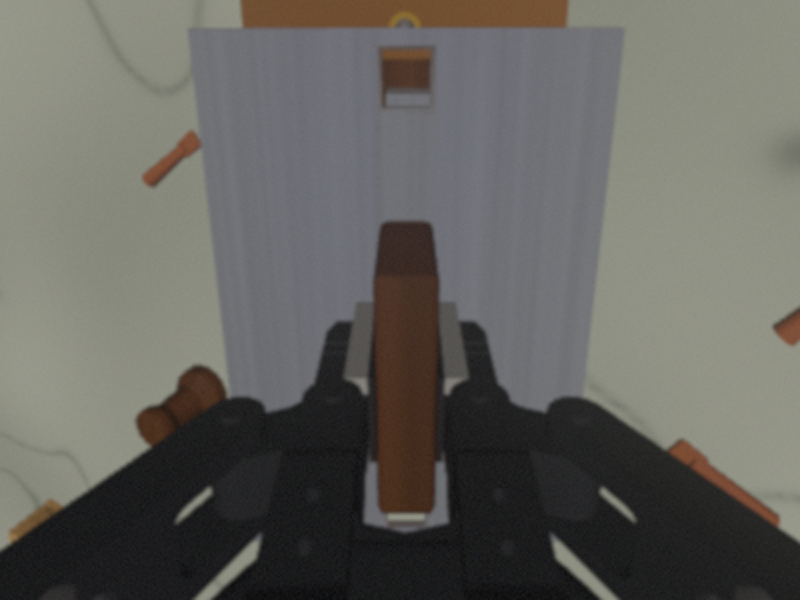

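The hole centre is at (407,77), within 1 px of prediction, and the plate is square in the grip. Aligning and coming down to just above the pins.

Emit:
step_arm(commands=[{"x": 0,"y": -0.0075,"z": 0.025,"wx": 0.2,"wy": -0.2,"wz": -0.2,"claw": 1},{"x": 0,"y": 0,"z": 0.025,"wx": 0,"wy": 0,"wz": 0,"claw": 1},{"x": 0,"y": 0,"z": 0.018,"wx": 0,"wy": 0,"wz": 0,"claw": 1},{"x": 0,"y": 0,"z": 0.01,"wx": 0,"wy": 0,"wz": 0,"claw": 1},{"x": 0,"y": 0,"z": 0,"wx": 0,"wy": 0,"wz": 0,"claw": 1},{"x": 0,"y": 0,"z": 0,"wx": 0,"wy": 0,"wz": 0,"claw": 1},{"x": 0,"y": 0,"z": 0,"wx": 0,"wy": 0,"wz": 0,"claw": 1}])

```text
time_s: 14.2
tcp_pos: [0.6138, 0.0005, 0.1088]
eef_rot: [0.028, 0.968, 0.127, -0.213]
force: [1.0, 0.4, -4.1]
gripper_width: 0.149
```

```bash
for i in 1 2 3; do python3 st.py; done
python3 - <<'E'
from h import *
from station import robot
c=robot.capture("wrist"); q=robot.capture("scene"); pickle.dump((c,q),open("w6.pkl","wb"))
s=robot.sense(); T=R(s)
h=proj(c,s["tcp_pos"]+T.apply((0,-.068,.006))); t=proj(c,fp(0,-.068,.014)); print(h,t,proj(c,fp(0,-.068,0)))
x,y=(h-[25,30]).astype(int); y=max(y,0); print(x,y)
a=cv2.resize(c["frame"][y:y+60,x:x+50],(500,600),interpolation=cv2.INTER_CUBIC)
b=cv2.resize(q["frame"][160:290,215:345],(300,300),interpolation=cv2.INTER_CUBIC)
cv2.imwrite("pics/w6.png",np.hstack([a,np.vstack([b,np.zeros_like(b)])]))
E
```

```text
14.2 face: [-0.0005 -0.0008  0.0327] rotvec to TF deg [ 0.09 -0.15  0.05] F [-2.7 -0.2 -3.2] 0.1486349435294546
14.2 face: [-0.0005 -0.0008  0.0327] rotvec to TF deg [ 0.09 -0.15  0.05] F [-2.7 -0.2 -3.2] 0.1486349435294546
14.2 face: [-0.0005 -0.0008  0.0327] rotvec to TF deg [ 0.09 -0.15  0.05] F [-2.7 -0.2 -3.2] 0.1486349435294546
[283.23440607 138.11905905] [282.22859483 137.40357981] [282.20511282 134.74909904]
258 108
```

View pics/w6.png

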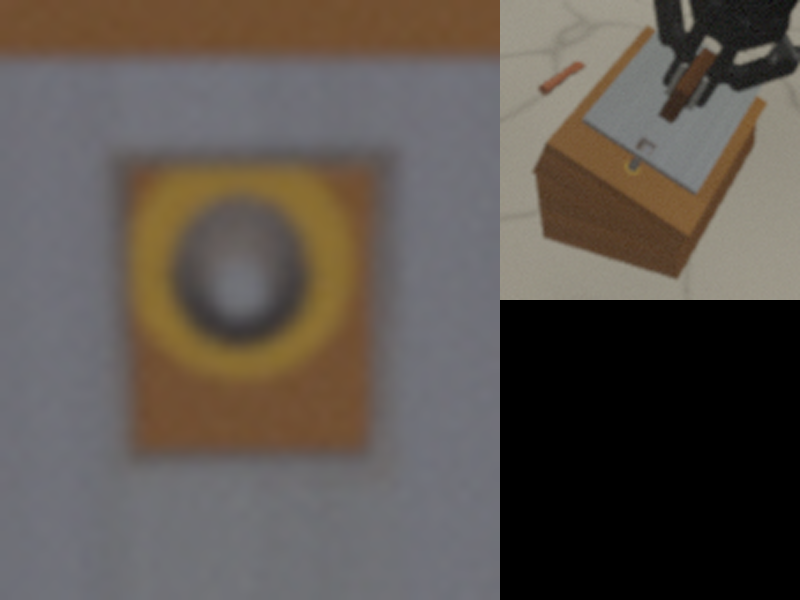

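Through the hole the pin tip is at (238,290) in the crop and the hole centre at (250,305), so it is about 0.5 mm off and well inside the clearance. Lowering over the pins.

Emit:
step_arm(commands=[{"x": -0.0005,"y": 0.0003,"z": 0.004,"wx": 0.1,"wy": -0.1,"wz": 0,"claw": 1},{"x": 0,"y": 0,"z": 0.004,"wx": 0,"wy": 0,"wz": 0,"claw": 1},{"x": 0,"y": 0,"z": 0.004,"wx": 0,"wy": 0,"wz": 0,"claw": 1},{"x": 0,"y": 0,"z": 0.004,"wx": 0,"wy": 0,"wz": 0,"claw": 1},{"x": 0,"y": 0,"z": 0,"wx": 0,"wy": 0,"wz": 0,"claw": 1},{"x": 0,"y": 0,"z": 0,"wx": 0,"wy": 0,"wz": 0,"claw": 1}])

```text
time_s: 14.9
tcp_pos: [0.6058, -0.0016, 0.0928]
eef_rot: [0.028, 0.968, 0.127, -0.216]
force: [0.9, -0.0, -3.8]
gripper_width: 0.155
```

```bash
python3 st.py
```

```text
14.9 face: [ 0.0002 -0.0009  0.0148] rotvec to TF deg [-0.05  0.13  0.08] F [-2.4  0.3 -3.1] 0.15534611895224898
```

Emit:
step_arm(commands=[{"x": 0,"y": 0,"z": 0.002,"wx": 0,"wy": 0,"wz": 0,"claw": 1},{"x": 0,"y": 0,"z": 0.002,"wx": 0,"wy": 0,"wz": 0,"claw": 1},{"x": 0,"y": 0,"z": 0.001,"wx": 0,"wy": 0,"wz": 0,"claw": 1},{"x": 0,"y": 0,"z": 0,"wx": 0,"wy": 0,"wz": 0,"claw": 1}])

```text
time_s: 15.3
tcp_pos: [0.6038, -0.0021, 0.0881]
eef_rot: [0.028, 0.968, 0.127, -0.216]
force: [0.4, -0.1, -4.3]
gripper_width: 0.156
```

Emit:
step_arm(commands=[{"x": 0,"y": 0,"z": 0.001,"wx": 0,"wy": 0,"wz": 0,"claw": 1},{"x": 0,"y": 0,"z": 0,"wx": 0,"wy": 0,"wz": 0,"claw": 1}])

```text
time_s: 15.5
tcp_pos: [0.6035, -0.0022, 0.0874]
eef_rot: [0.028, 0.968, 0.127, -0.216]
force: [-0.5, -0.5, -3.7]
gripper_width: 0.154
```

```bash
python3 st.py
```

```text
15.5 face: [ 0.0001 -0.0009  0.0089] rotvec to TF deg [-0.04  0.11  0.08] F [-1.   0.3 -3.6] 0.15434520187979922
```

Still no contact force. Going down 1 mm at a time.

Emit:
step_arm(commands=[{"x": 0,"y": 0,"z": 0.001,"wx": 0,"wy": 0,"wz": 0,"claw": 1},{"x": 0,"y": 0,"z": 0,"wx": 0,"wy": 0,"wz": 0,"claw": 1}])

```text
time_s: 15.7
tcp_pos: [0.6032, -0.0023, 0.0867]
eef_rot: [0.028, 0.968, 0.127, -0.215]
force: [-0.2, 0.5, -4.0]
gripper_width: 0.153
```

Emit:
step_arm(commands=[{"x": 0,"y": 0,"z": 0.001,"wx": 0,"wy": 0,"wz": 0,"claw": 1},{"x": 0,"y": 0,"z": 0,"wx": 0,"wy": 0,"wz": 0,"claw": 1}])

```text
time_s: 15.9
tcp_pos: [0.6032, -0.0023, 0.0866]
eef_rot: [0.028, 0.968, 0.127, -0.215]
force: [3.4, 0.9, 1.1]
gripper_width: 0.151
```

```bash
python3 st.py
```

```text
15.9 face: [ 0.0001 -0.0008  0.0081] rotvec to TF deg [-0.02 -0.    0.07] F [-2.7 -0.   2.5] 0.15088026453296235
```

Contact came where the plate should seat (TCP 8 mm above the face, rotation error under 0.1°). Releasing and backing off.

Emit:
step_arm(commands=[{"x": 0,"y": 0,"z": 0.0005,"wx": 0,"wy": 0,"wz": 0,"claw": 1},{"x": 0,"y": 0,"z": 0,"wx": 0,"wy": 0,"wz": 0,"claw": 0.4},{"x": 0,"y": 0,"z": 0,"wx": 0,"wy": 0,"wz": 0,"claw": 0.2},{"x": 0,"y": 0,"z": 0,"wx": 0,"wy": 0,"wz": 0,"claw": 0.1},{"x": 0,"y": 0,"z": 0,"wx": 0,"wy": 0,"wz": 0,"claw": 0.1},{"x": 0,"y": 0,"z": -0.01,"wx": 0,"wy": 0,"wz": 0,"claw": 0.1},{"x": 0,"y": 0,"z": -0.03,"wx": 0,"wy": 0,"wz": 0,"claw": 0.1},{"x": 0,"y": 0,"z": -0.04,"wx": 0,"wy": 0,"wz": 0,"claw": 0.1},{"x": 0,"y": 0,"z": -0.04,"wx": 0,"wy": 0,"wz": 0,"claw": 0.1},{"x": 0,"y": 0,"z": 0,"wx": 0,"wy": 0,"wz": 0,"claw": 0.1}])

```text
time_s: 16.9
tcp_pos: [0.6544, 0.011, 0.2009]
eef_rot: [0.028, 0.969, 0.127, -0.21]
force: [0.2, 0.1, 0.7]
gripper_width: 0.448
```

```bash
python3 st.py
python3 - <<'E'
from h import *
from station import robot
c=robot.capture("wrist"); q=robot.capture("scene"); pickle.dump((c,q),open("w7.pkl","wb"))
k=1.875
m=lambda p:((proj(c,p)-[170,90])*k).round(1).tolist()
print("holes top",m([fp(0,-.068,.004),fp(0,.068,.004)]),"pins",m([fp(0,-.068,.014),fp(0,.068,.014)]),"corners",m([fp(.052,-.08,.004),fp(-.052,-.08,.004),fp(-.052,.08,.004),fp(.052,.08,.004)]))
a=cv2.resize(c["frame"][90:330,170:400],(431,450)); b=cv2.resize(q["frame"][160:290,220:335],(369,417))
cv2.imwrite("pics/w7.png",np.hstack([a,np.vstack([b,np.zeros((33,369,3),np.uint8)])]))
E
```

```text
16.9 face: [ 0.0005 -0.0007  0.134 ] rotvec to TF deg [ 0.11 -0.52  0.03] F [ 0.1 -0.1  0.7] 0.44846719295963583
holes top [[210.3, 62.6], [210.6, 314.6]] pins [[210.5, 64.0], [210.8, 323.8]] corners [[99.6, 36.3], [320.6, 36.1], [302.3, 332.8], [118.7, 333.8]]
```

View pics/w7.png

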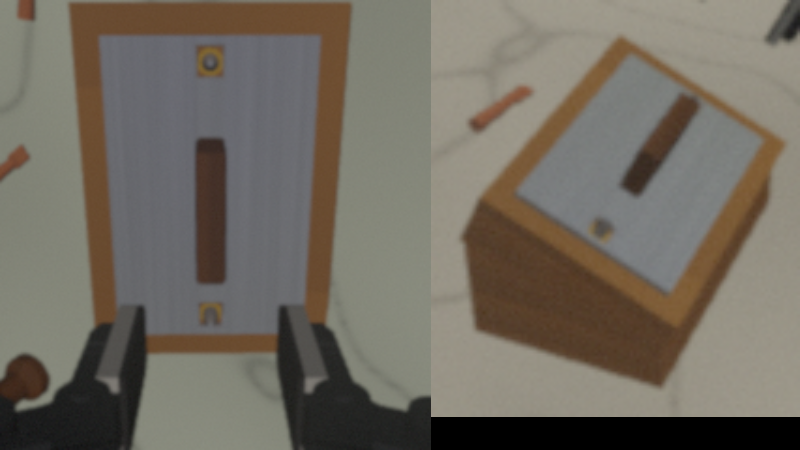

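The cover is flat with both pins centred in their holes. The holes are at (210,62) and (210,314) and the plate corners at (99,36) and (321,36), all where the seated model predicts. Handing in.

Emit:
step_arm(commands=[{"x": 0,"y": 0,"z": -0.02,"wx": 0,"wy": 0,"wz": 0,"claw": 0.1},{"x": 0,"y": 0,"z": 0,"wx": 0,"wy": 0,"wz": 0,"claw": 0.1},{"x": 0,"y": 0,"z": 0,"wx": 0,"wy": 0,"wz": 0,"claw": 0.1},{"x": 0,"y": 0,"z": 0,"wx": 0,"wy": 0,"wz": 0,"claw": 0.1}])

```text
time_s: 17.4
tcp_pos: [0.6595, 0.0125, 0.2108]
eef_rot: [0.027, 0.968, 0.127, -0.216]
force: [0.5, 0.3, -0.2]
gripper_width: 0.455
```

```bash
python3 st.py; python3 -c "
from station import robot
print(robot.sign_off())"
```

```text
17.4 face: [-0.0002 -0.0007  0.1452] rotvec to TF deg [-0.07  0.2   0.08] F [-0.6 -0.1  0.1] 0.45452655647104634
the job is handed in; nothing more can be done
None
```

I laid the mandrel in the well along the level width and released it. Then I took the cover by its grip, seated it over both pins and let go. I handed the job in at 17.4 s with the arm about 145 mm clear of the face; sign-off reports no verdict.

**Last checks:**
- **Cover:** the final wrist and scene pictures show it flat, grip outwards, with both pins in their holes. Its two upper corners and both holes are about 1 px from where a seated cover should appear. Contact came where the plate should seat, with a tilt reading under 0.1°.
- **Mandrel:** it was last seen square and wholly inside the well, before the cover went on.
- **Robot:** it was touching nothing at hand-in, with the force reading near zero.
- **Bystanders:** the arm never went near them, and the ones visible in the later pictures looked undisturbed. I did not measure their positions at the end.

**Disagreements and failures:**
- The text says the case's low edge faces the robot's right. The images showed it facing away from the robot, high edge nearest, so I worked from the images. A free fit then gave 24.9° of slope and 78.7 mm of height, against 25° and 80 mm in the text.
- One height check paired the wrong corners and gave nonsense. Redone, it put the mandrel's top at about 16–22 mm, against 22 mm in the text.
- The first three move calls were refused because every row needs all seven keys. Nothing had moved, and I sent them again.

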